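# Lock a hinge pin with its spring cotter

## Robot

A 6-joint arm with a two-finger parallel gripper is mounted at the origin on a cart in front of the work surface, level with it; the furniture and walls round the work are solid. World frame = base frame: x ahead of the robot, y to its left, z up, the work surface at z = 0. Lengths are in mm, angles in rad, forces in N, time in s.
With the tool pointing down it reaches from about 275 to 825 mm from the base axis. Payload 4.9 kg.
Tool frame: the origin (TCP) lies at the very end of the fingers, on their centre line; the grasp point (between the pads) lies 19 mm behind it; z points along the fingers, y is the direction in which the jaws open and shut (so a half turn about z gives the same grasp; the last joint's range is limited). The gripper opens to 85 mm and grips with 20 to 120 N. Pads are 22 mm wide; open, the fingers measure 114 mm over their backs; the gripper's body (76 mm by 85 mm) begins 54 mm behind the grasp point. The pads swing forward as they close: fully open they stand 13 mm farther back than shut.
Start: joints at [1.069, 0.326, -0.193, 1.052, 0, 1.437], TCP at [197.756, 513.236, 231.281] pointing down, gripper open.
Joint ranges: [-2.65, 2.65], [-0.97, 1.79], [-1.3, 1.35], [-1.93, 2.1], [-1.47, 1.37], [-3.14, 3.14]. Speed limits (rad/s): [2.57, 2.57, 3.14, 3.14, 3.14, 3.14].

## Interface

Orientations are given as [roll, pitch, yaw] about the fixed x, y, z axes, in that order (R = Rz(yaw) Ry(pitch) Rx(roll)).
In Python, from bench import bot, solve_ik, imaging gives the robot as it stands. Calls block until the motion is done:
- bot.move_ptp(position, orientation): joint-space move of the TCP to a pose.
- bot.movel(position, rot=None, max_speed=150, threshold=None): straight line of the TCP; rot=None keeps the orientation; max_speed is the mean speed in mm/s. With threshold (N) it stops when the force on the tool has changed by that much, and returns True; else False.
- bot.move_j(angles): joint-space move.
- bot.grip(opening, effort=None): opening from 0.0 (shut) to 1.0 (fully open); effort is the grip in N (None keeps the last); returns when the fingers have stopped.
- bot.dwell(seconds).
- solve_ik(position, orientation): joint angles nearest the present ones, or None.
- bot.get_state(): the state.
- imaging.capture(name): name is "side" or "top"; returns the picture (480x640x3 uint8, blue, green, red); there is no depth.
- imaging.camera_model(name): a dict with "K" (3x3 intrinsics, pixels), "k1" (the pictures are not rectified: a ray, as slopes to the right and down, at radius r is drawn at 1 + k1 r^2 times it, then the intrinsics apply), "position" and "rotation" of the camera in the world. Camera axes: x right, y up, looking along -z (the intrinsics and any distortion apply to the point x, -y, -z); pixel columns grow to the right and rows downward; lengths in mm; the calibration is good to about 2 mm. A picture is of the moment at which its call begins. camera_model takes no time and is no camera call.
A pose or a line that the arm cannot do raises bot.IKError and nothing moves.
- bot.sign_off(): hands the job in, once; it reports no verdict.
The state is a dict: "t": time; "qpos": joint angles; "joint_velocities": joint speeds; "effort": joint torques, N m; "tcp_pos": TCP position; "orientation": TCP orientation; "contact_force": force on the tool from outside, world axes, zero at the start; "wrist_torque": the same for the moment, N m; "opening": opening from 0.0 (shut) to 1.0 (fully open).
Only numpy, scipy, OpenCV 4.12 (cv2) and the standard library are available. Lean on these libraries where they do the work, as an engineer would, in place of code of your own. Each camera call takes 0.05 s, during which the arm holds its last target.

## Task

The hinge pin of the hold-down arm that clamps the circuit board has worked itself out: push it fully home by its head, so that its cross hole stands clear of the lug. Then take the spring cotter from its rack, push its straight leg through the pin's slanted cross hole until the bow snaps over the pin's round side, and let go. Leave the things lying around where they are.

Things in the scene. Friction and masses are not known exactly. Their poses are not given: they have to be found in the camera images.
- fixture: Fixed hold-down fixture: base plate 185x120x12 mm; two dark lugs with round tops 101 mm high, outer faces at y = +/-22 mm; between them a clamping arm that reaches along +x onto a circuit board. Origin: on the bench under the middle of the hinge pin's axis, which is 85 mm up. x to the right as the robot sees it, y along the pin, away from the robot (both within 0.3 rad).
- pin (a joint): How far the steel hinge pin (18 mm in diameter) is pulled out, m: 0 = fully home, head against the lug, a firm stop; it starts 14 to 24 mm out. It slides along the fixture's y against about 4 N of friction, stays where it is left and does not turn; pushing its head towards fixture +y brings it home.
- pin_head (a point): Middle of the outer flat face of the pin's head (a disc 28 mm in diameter, 8 mm thick, on the fixture's -y side); it faces the robot (fixture -y). Same axes as pin_hole.
- pin_hole (a point): Middle of the pin's cross hole, on the pin's axis; moves with the pin. y: pin's axis, free end 13 mm further on. z: hole's axis, out of the mouth where the cotter enters: up, leaning 30 degrees to fixture -x (left). Hole 7 mm wide, right through, 1 to 2 mm bevels at its mouths. With the pin home it is 12 mm outside the +y lug; pulled out it is hidden in the lug.
- cotter: Spring cotter of round steel wire with a black plastic grip, 102 mm long, 62 g. Origin: tip of the straight leg; z up along the leg, which is 5 mm in diameter (3.4 mm in the last 7 mm). The bow lies on the +x side of the leg in the xz plane, out to x = 15 mm, its lower end at z = 13 mm. At the start it hangs upright in the rack, tip 8 mm above the bench, and draws straight up.
- cotter_grip (a point): Middle of the cotter's grip block, on the leg's axis 87 mm above the tip: 24 (x) x 14 (y) x 30 (z) mm, reaching from 72 to 102 mm above the tip; it hangs by its underside on the rack's top. Take it across its 14 mm. Axes as the cotter's.
- cotter_seat (a point): Point on the leg's axis 34 mm above its tip: middle of the bow's round seat. With the cotter fully home it coincides with pin_hole, the cotter's z along the hole's z, its y along the pin's y (either way round, so the bow may hug either round side of the pin). Snapping over takes about 4 to 8 N along the leg.
- bow (a joint): How far the bow is sprung away from the leg, rad: 0 at rest and also when snapped home, 0.03 to 0.08 while it rides over the pin.
- cotter_rack: Fixed grey block 60x44x80 mm high on a 76x60 mm foot; a slot 34x8 mm in its top, along its x, holds the cotter. Origin: on the bench below the cotter's leg; the block reaches from x = -22 to +38 mm; axes as the cotter's at the start. It stands left or right of the fixture.
- tape_roll: Roll of tape 62 mm in diameter, 19 mm high, on the side of the fixture opposite to the rack; leave it alone. Origin at its underside.
- multimeter: Multimeter 140 x 72 x 43 mm, bystander, back left.
- screw_bin: Open parts bin 100 x 68 x 45 mm, bystander, back right.
- wire_reel: Wire reel, 64 mm in diameter, 42 mm high, bystander, far right.
- pliers: Snipe-nose pliers 162 mm long, 13 mm high, bystander near the front edge.
- torque_driver: Torque driver 186 mm long, 34 mm high, bystander, front left.
- parts_dish: Small dish of hardware 67 mm across, 24 mm high, bystander, front right.

How it is judged (in metres and radians):
On the way:
1. the hinge pin is pushed fully home (within 2 mm) (value of joint pin below 0.002 m), for 0.2 s.
At the end, for the whole second after the job is handed in: The hinge pin is home (within 4 mm), the cotter's leg is through its cross hole, along the hole within 0.3 rad and with the bow across the pin within 0.4 rad, the bow's seat within 5 mm of the middle of the hole, the bow snapped over (sprung less than 0.02 rad), and the cotter rests there, released (value of joint pin below 0.004 m and distance between cotter_seat and pin_hole below 0.005 m and angle between the z axis of cotter and the z axis of pin_hole, either way round below 0.3 rad and angle between the y axis of cotter and the y axis of pin_hole, either way round below 0.4 rad and value of joint bow below 0.02 rad and linear speed of cotter below 0.02 m/s); the robot touches nothing.
It fails at once if one of the bystanders (tape roll, multimeter, parts bin, wire reel, pliers, torque driver, parts dish) is shifted by more than 30 mm (distance of any of tape_roll, multimeter, screw_bin, wire_reel, pliers, torque_driver, parts_dish from where it was at the start of the episode above 0.03 m).
It also fails if it takes over 59 s, if anything falls off the work surface, if the arm or the gripper's body presses on something with over 40 N, if the wrist force passes 120 N, or if a joint passes its speed limit or range.

## Working session

There is one attempt and no reset: what is moved stays moved. The work goes in short steps, each a Python script; the robot and the scene stay as the last script left them, time stands still between calls to the robot, and variables do not carry over. Pictures are saved under pics/ and viewed, and the job is handed in when it is done.

```bash
ls; mkdir -p pics; python3 - <<'E'
from bench import bot, solve_ik, imaging
import cv2
for n in("side","top"):
    cv2.imwrite(f"pics/{n}0.png",imaging.capture(n)); print(n,imaging.camera_model(n))
print(bot.get_state())
E
```

```text
pics
side {'K': array([[592.07855254,   0.        , 316.73315519],
       [  0.        , 592.07855254, 232.64866666],
       [  0.        ,   0.        ,   1.        ]]), 'k1': -0.09161145071825676, 'position': array([ 535.57643595, 1125.49983701,  876.90344201]), 'rotation': array([0.97062362, 0.00761637, 3.13403732])}
top {'K': array([[452.46888654,   0.        , 315.62186311],
       [  0.        , 452.46888654, 240.49734795],
       [  0.        ,   0.        ,   1.        ]]), 'k1': -0.04668819898612174, 'position': array([ 336.60078215,  -53.72760202, 1149.66501355]), 'rotation': array([ 0.17416026,  0.01177004, -1.56229094])}
{'t': 0.1, 'qpos': array([ 1.06878356e+00,  3.26811366e-01, -1.93435792e-01,  1.05198666e+00,
        2.54868029e-05,  1.43661768e+00]), 'joint_velocities': array([ 0.0011637 , -0.00224663,  0.00217721, -0.00131515, -0.00154963,
       -0.00025257]), 'effort': array([ 1.14487422e-03, -4.44240117e+01,  2.63038015e+01,  7.86446297e-03,
       -1.68589036e-04, -3.09283074e-06]), 'tcp_pos': array([197.51377076, 512.79318536, 230.6301815 ]), 'orientation': array([-3.14017149e+00, -2.17559835e-04,  2.77375836e+00]), 'contact_force': array([ 0.55859086, -0.77294717,  0.23248292]), 'wrist_torque': array([-0.01076412, -0.03457187,  0.03358017]), 'opening': 0.9990811329419195}
```

View pics/side0.png

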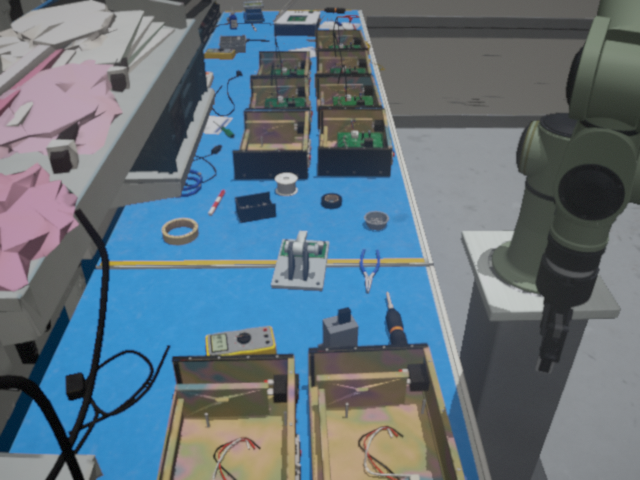

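View pics/top0.png

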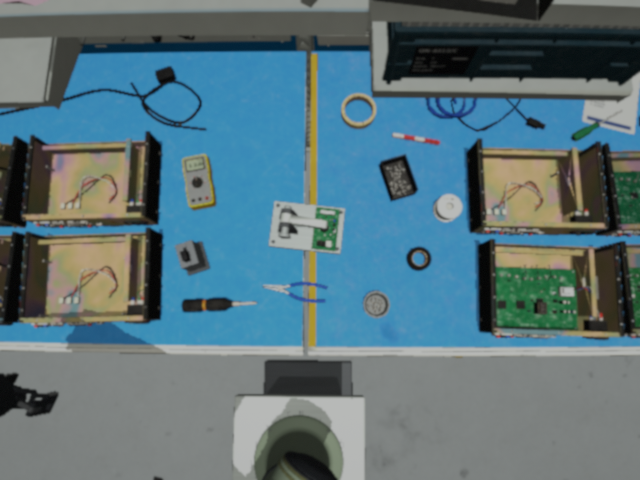

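```bash
cat > h.py <<'E'
from bench import bot, solve_ik, imaging
import numpy as np, cv2
from scipy.spatial.transform import Rotation as Rn
from scipy.optimize import least_squares
C={n:imaging.camera_model(n) for n in("side","top")}
def Rm(rpy): return Rn.from_euler('xyz',rpy).as_matrix()
def proj(n,P):
    c=C[n];p=(np.atleast_2d(P)-c['position'])@Rm(c['rotation'])
    s=np.c_[p[:,0],-p[:,1]]/(-p[:,2:3]); r2=(s**2).sum(1,keepdims=True)
    s=s*(1+c['k1']*r2); K=c['K']
    return np.c_[s[:,0]*K[0,0]+K[0,2],s[:,1]*K[1,1]+K[1,2]]
def ray(n,uv):
    c=C[n];K=c['K'];d=np.array([(uv[0]-K[0,2])/K[0,0],(uv[1]-K[1,2])/K[1,1]]);s=d.copy()
    for _ in range(20): s=d/(1+c['k1']*(s@s))
    v=Rm(c['rotation'])@np.array([s[0],-s[1],-1]); return c['position'],v/np.linalg.norm(v)
def onz(n,uv,z):
    o,v=ray(n,uv); return o+v*(z-o[2])/v[2]
def tri(uvs,uvt):
    f=lambda P:np.r_[proj('side',P)[0]-uvs,proj('top',P)[0]-uvt]
    r=least_squares(f,[500,0,50]); return r.x,r.fun
def crop(img,x0,y0,w,h,k,name):
    cv2.imwrite(name,cv2.resize(img[y0:y0+h,x0:x0+w],None,fx=k,fy=k,interpolation=cv2.INTER_CUBIC))
E
python3 - <<'E'
from h import *
t=cv2.imread('pics/top0.png');s=cv2.imread('pics/side0.png')
a=cv2.resize(t[190:260,262:352],None,fx=7,fy=7,interpolation=cv2.INTER_CUBIC)
cv2.imwrite('pics/t_fix.png',a)
crop(s,265,225,75,70,8,'pics/s_fix.png')
crop(t,165,230,60,50,8,'pics/t_rack.png')
crop(s,310,300,60,55,8,'pics/s_rack.png')
print(onz('top',(307,228),12),onz('side',(301,265),12),onz('top',(190,255),80),onz('side',(340,328),80))
E
```

```text
[569.07891308 -16.22982394  12.        ] [571.35952849  -1.72341766  12.        ] [487.36101042 262.14647301  80.        ] [490.35741769 288.11728829  80.        ]
```

View pics/t_fix.png

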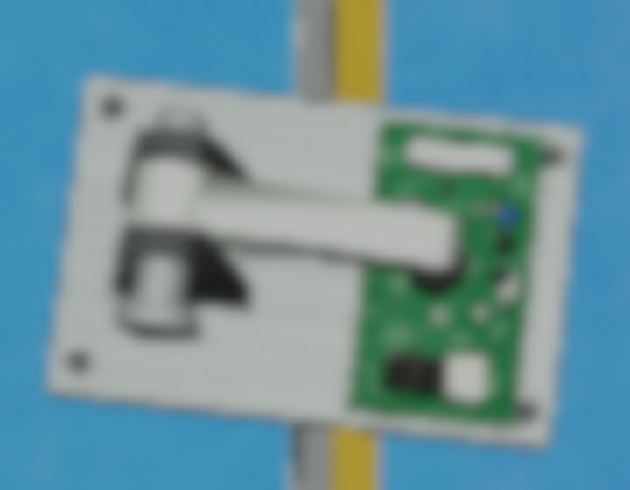

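View pics/s_fix.png

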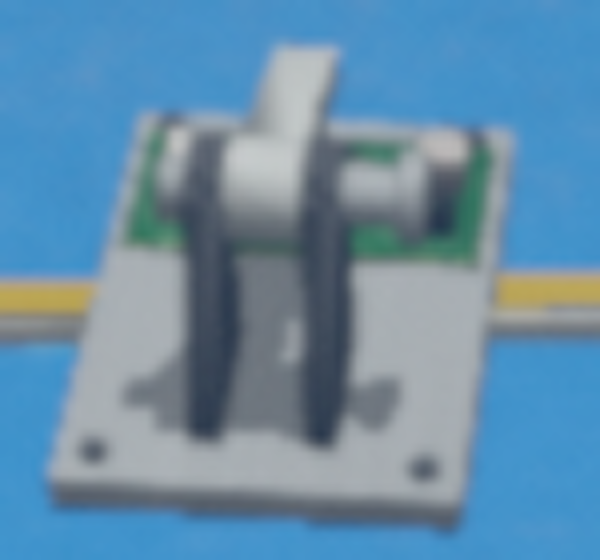

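View pics/t_rack.png

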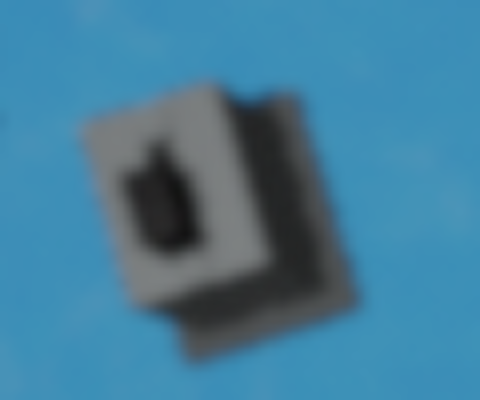

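View pics/s_rack.png

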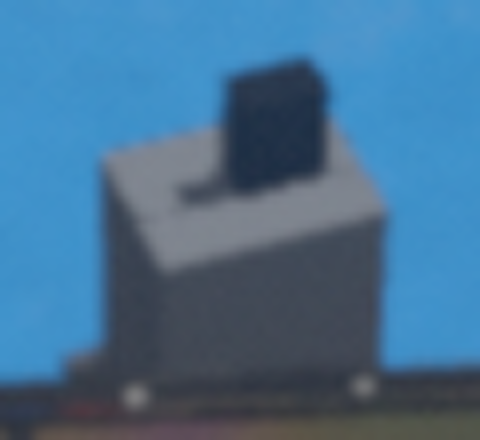

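```bash
cat > m.py <<'E'
from h import *
def up(img,x0,y0,w,h,k=6): return cv2.resize(img[y0:y0+h,x0:x0+w],None,fx=k,fy=k,interpolation=cv2.INTER_CUBIC)
def quad(mask,x0,y0,k):
    cs,_=cv2.findContours(mask,cv2.RETR_EXTERNAL,cv2.CHAIN_APPROX_NONE)
    c=max(cs,key=cv2.contourArea); hull=cv2.convexHull(c)
    return c,(cv2.minAreaRect(c))
E
python3 - <<'E'
from m import *
t=cv2.imread('pics/top0.png');s=cv2.imread('pics/side0.png')
k=6
a=up(t,262,190,90,70,k); hsv=cv2.cvtColor(a,cv2.COLOR_BGR2HSV)
blue=((hsv[...,0]>95)&(hsv[...,0]<112)&(hsv[...,1]>120))
m=(~blue).astype(np.uint8)*255
# drop the tape line via cutting outside
m=cv2.morphologyEx(m,cv2.MORPH_OPEN,np.ones((91,91)))
c,r=quad(m,262,190,k); b=cv2.boxPoints(r)
eps=cv2.approxPolyDP(cv2.convexHull(c),8,True)[:,0]
px=lambda p:(np.array(p)+.5)/k-.5+[262,190]
print('top rect',px(b),'\n',px(eps))
for p in px(b): print(onz('top',p,12))
v=a.copy(); cv2.polylines(v,[b.astype(int)],True,(0,0,255),1); cv2.imwrite('pics/t_q.png',v)
a=up(s,265,225,75,70,k); hsv=cv2.cvtColor(a,cv2.COLOR_BGR2HSV)
print(hsv[::60,::75,:].tolist()[3:5])
blue=((hsv[...,0]>95)&(hsv[...,0]<112)&(hsv[...,1]>120))
m=(~blue).astype(np.uint8)*255
cv2.imwrite('pics/s_m.png',np.c_[a,cv2.cvtColor(m,cv2.COLOR_GRAY2BGR)][:, :800])
E
```

```text
top rect [[268.29077911 250.49775696]
 [270.35010529 200.48549652]
 [344.02029419 203.51897717]
 [341.96096802 253.53124237]] 
 [[273.08333333 201.25      ]
 [317.25       202.41666667]
 [332.75       205.91666667]
 [342.58333333 221.75      ]
 [340.58333333 252.75      ]
 [302.75       251.91666667]
 [269.25       246.41666667]
 [269.08333333 231.25      ]]
[510.01211816  81.74101203  12.        ]
[641.47876372  79.92423641  12.        ]
[ 634.36199532 -111.35544382   12.        ]
[ 503.48745836 -105.79902833   12.        ]
[[[102, 171, 203], [103, 143, 193], [108, 74, 93], [104, 72, 92], [87, 87, 105], [106, 82, 168]], [[30, 4, 142], [101, 16, 178], [108, 74, 90], [106, 34, 128], [101, 16, 179], [70, 5, 152]]]Traceback (most recent call last):
  File "<stdin>", line 19, in <module>
cv2.error: OpenCV(4.12.0) /io/opencv/modules/imgcodecs/src/loadsave.cpp:1058: error: (-215:Assertion failed) image.channels() == 1 || image.channels() == 3 || image.channels() == 4 in function 'imwrite_'
```

View pics/t_q.png

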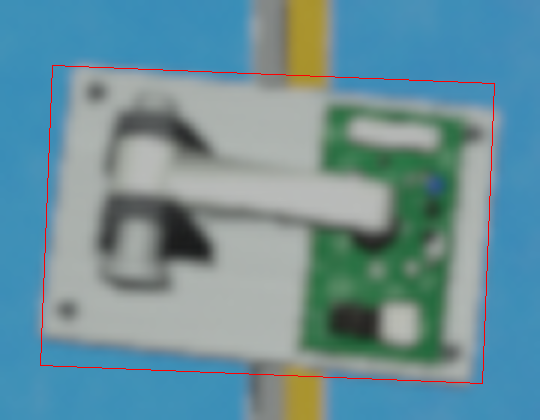

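```bash
python3 - <<'E'
from h import *
T=lambda p:(np.array(p)+.5)/7-.5+[262,190]
S=lambda p:(np.array(p)+.5)/8-.5+[265,225]
tc=np.array([onz('top',T(p),12)[:2] for p in[(88,76),(584,128),(548,446),(48,394)]])
# side: order matched to top TL(+x,+y)=far-left in top -> side: +y near camera(bottom), +x left
sc=np.array([onz('side',S(p),12)[:2] for p in[(50,488),(143,115),(512,130),(462,510)]])
for c in(tc,sc):
    print(c.round(1).tolist(),c.mean(0),[np.linalg.norm(c[i]-c[(i+1)%4]).round(1) for i in range(4)])
    fx=(c[1]-c[0])+(c[2]-c[3]); fy=(c[0]-c[3])+(c[1]-c[2])
    print('yaw fx',np.arctan2(fx[1],fx[0])+np.pi/2,'fy',np.arctan2(fy[1],fy[0]))
for p in[(181,110),(163,280),(160,330)]: print('pin top',onz('top',T(p),85),onz('top',T(p),94))
for p in[(158,172),(378,190),(412,195)]: print('pin side',onz('side',S(p),85))
T=lambda p:(np.array(p)+.5)/8-.5+[165,230]
S=lambda p:(np.array(p)+.5)/8-.5+[310,300]
tc=np.array([onz('top',T(p),80)[:2] for p in[(85,125),(215,82),(270,262),(140,305)]])
sc=np.array([onz('side',S(p),80)[:2] for p in[(160,272),(103,158),(330,105),(385,212)]])
for c in(tc,sc):
    print(c.round(1).tolist(),c.mean(0),[np.linalg.norm(c[i]-c[(i+1)%4]).round(1) for i in range(4)])
    x=(c[0]-c[3])+(c[1]-c[2]); print('rack yaw',np.arctan2(x[1],x[0])); x/=np.linalg.norm(x); print('origin',c.mean(0)-8*x)
E
```

```text
[[641.7, 70.1], [622.8, -113.9], [504.1, -100.5], [522.0, 81.7]] [572.64194583 -15.63922831] [np.float64(184.9), np.float64(119.5), np.float64(183.0), np.float64(120.2)]
yaw fx -0.10010904889272765 fy -0.10468335082161352
[[639.5, 74.5], [620.3, -111.6], [502.9, -101.1], [521.6, 86.2]] [571.07379622 -12.99120199] [np.float64(187.0), np.float64(117.8), np.float64(188.2), np.float64(118.5)]
yaw fx -0.10127586656886112 fy -0.09381798422746922
pin top [610.09363093  29.51978797  85.        ] [607.78169656  28.81606755  94.        ]
pin top [549.99184057  34.52614883  85.        ] [548.18796846  33.78010782  94.        ]
pin top [532.54031643  35.19811974  85.        ] [530.88396839  34.44639832  94.        ]
pin side [607.66640605  21.46871955  85.        ]
pin side [544.56379805  31.39637223  85.        ]
pin side [534.8884233  33.9973382  85.       ]
[[511.0, 299.7], [524.4, 260.7], [469.8, 241.0], [456.6, 279.6]] [490.4617685  270.27424182] [np.float64(41.2), np.float64(58.1), np.float64(40.8), np.float64(58.0)]
rack yaw 0.3493155744050636
origin [482.94491105 267.53620345]
[[510.9, 303.1], [523.9, 263.0], [467.1, 244.6], [455.8, 283.3]] [489.44019809 273.50141391] [np.float64(42.2), np.float64(59.7), np.float64(40.3), np.float64(58.5)]
rack yaw 0.32827602133581907
origin [481.86740145 270.92212119]
```

```bash
cat >> h.py <<'E'
FY=-0.100
fy=np.array([np.cos(FY),np.sin(FY),0]); fx=np.array([fy[1],-fy[0],0]); Z=np.array([0,0,1.])
F0=np.array([573.,28.5,0])   # fixture origin guess
hz=np.cos(np.pi/6)*Z-np.sin(np.pi/6)*fx; hx=np.cross(fy,hz)  # hx: up-right
RA=np.array([482.4,269.,0]); RY=0.34
def rpy(y,z):
    x=np.cross(y,z); return Rn.from_matrix(np.c_[x,y,z]).as_euler('xyz')
E
python3 - <<'E'
from h import *
print(fx,hz,hx)
cy=np.array([-np.sin(RY),np.cos(RY),0])
G=RA+[0,0,8+87-19]
for s in(1,-1):
    print('grasp',s,[solve_ik(G+[0,0,h],rpy(s*cy,-Z)) for h in(0,120)])
H=F0+fy*34+85*Z
for s in(1,-1):
    for d in(0,75): 
        q=solve_ik(H+hz*(34+d),rpy(s*fy,-hz)); print('ins',s,d,q)
P=F0-fy*60+Z*75
for s in(1,-1):
    print('push y-side',solve_ik(P,rpy(s*fx,-Z)))
# tilted push, fingers forward
d=np.cos(1.0)*fy-np.sin(1.0)*Z
for s in(1,-1): print('tilt',solve_ik(P,rpy(s*fx,d)))
E
```

```text
[-0.09983342 -0.99500417  0.        ] [0.04991671 0.49750208 0.8660254 ] [-0.08645827 -0.86169888  0.5       ]
grasp 1 [array([ 0.37503048,  0.4823248 , -0.39171691,  0.69675462,  0.        ,
        0.03503048]), array([ 0.37503048,  0.35626348, -0.24294709,  0.97158576,  0.        ,
        0.03503048])]
grasp -1 [array([ 0.37503048,  0.4823248 , -0.39171691,  0.69675462,  0.        ,
       -3.10656218]), array([ 0.37503048,  0.35626348, -0.24294709,  0.97158576,  0.        ,
       -3.10656218])]
ins 1 0 [ 0.18722598  0.6773624  -0.04101232  1.01454535 -0.50010389  1.89951325]
ins 1 75 [ 0.24155248  0.65355585  0.09263817  1.20090431 -0.49055771  1.96030291]
ins -1 0 [ 0.18722598  0.6773624  -0.04101232  1.01454535 -0.50010389 -1.24207941]
ins -1 75 [ 0.24155248  0.65355585  0.09263817  1.20090431 -0.49055771 -1.18128975]
push y-side [-0.07646411  0.42580227 -0.49359401  0.65140005  0.         -3.11805676]
push y-side [-0.07646411  0.42580227 -0.49359401  0.65140005  0.          0.02353589]
tilt [-0.06529406  0.24347118 -1.09847753 -0.34167488 -0.01874903 -3.11238519]
tilt [-0.06529406  0.24347118 -1.09847753 -0.34167488 -0.01874903  0.02920746]
```

```bash
python3 - <<'E'
from h import *
o=rpy(-fx,-Z)
bot.grip(0.0,40)
bot.move_ptp(F0-fy*85+Z*170,o)
bot.movel(F0-fy*85+Z*73)
s=bot.get_state();print(s['t'],s['tcp_pos'],s['opening'],s['contact_force'])
for n in('side','top'): cv2.imwrite(f'pics/{n}1.png',imaging.capture(n))
r=bot.movel(F0-fy*30+Z*73,max_speed=35,threshold=14)
s=bot.get_state();print(r,s['t'],s['tcp_pos'],s['contact_force'],(s['tcp_pos']-F0)@fy)
E
python3 - <<'E'
from h import *
t=cv2.imread('pics/top1.png');s=cv2.imread('pics/side1.png')
crop(t,245,190,120,90,6,'pics/t1.png');crop(s,250,190,120,100,6,'pics/s1.png')
E
```

```text
3.6917 [488.9550837   37.19273842  73.53502619] -0.0020696038867974195 [-0.62234238 -0.28360026 -0.31542101]
True 5.0583 [534.31048481  32.23498732  72.00366893] [ 0.4652387  -0.23697307  0.0378035 ] -38.86910531156856
```

View pics/s1.png

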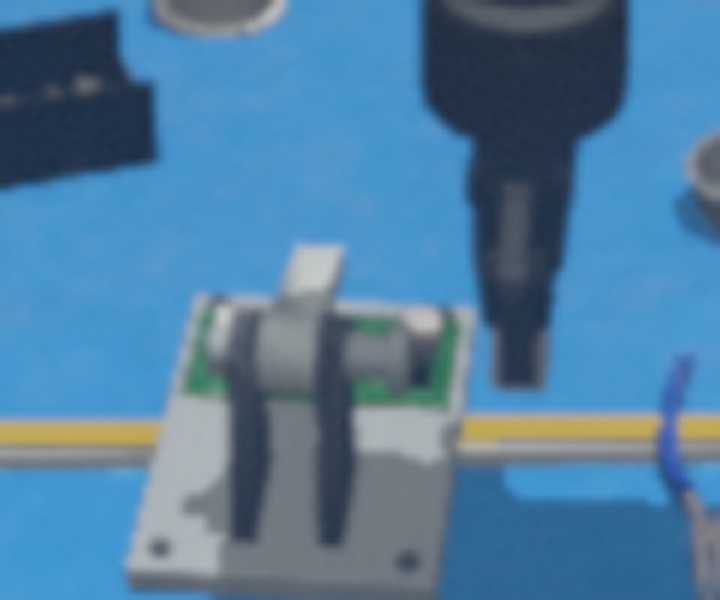

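```bash
python3 - <<'E'
from h import *
p=bot.get_state()['tcp_pos']
r=bot.movel(p+fy*12,max_speed=15,threshold=25)
s=bot.get_state();print(r,s['t'],s['tcp_pos'],s['contact_force'],(s['tcp_pos']-F0)@fy)
for n in('side','top'): cv2.imwrite(f'pics/{n}2.png',imaging.capture(n))
s=bot.get_state();print(s['tcp_pos'],s['contact_force'],(s['tcp_pos']-F0)@fy)
t=cv2.imread('pics/top2.png');s=cv2.imread('pics/side2.png')
crop(t,262,190,90,70,7,'pics/t2.png');crop(s,250,210,95,85,7,'pics/s2.png')
E
```

```text
True 5.6833 [533.93264995  32.26762843  70.53049727] [-0.15905792  0.08363002  0.26814436] -39.24831124082835
[533.88438642  32.25715902  70.33206179] [ 1.17356789 -0.01165775  0.35244694] -39.295288457932706
```

View pics/s2.png

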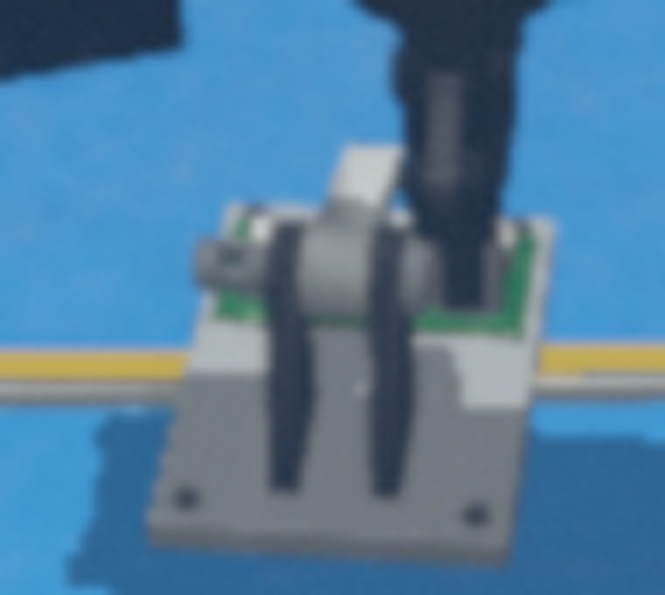

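View pics/t2.png

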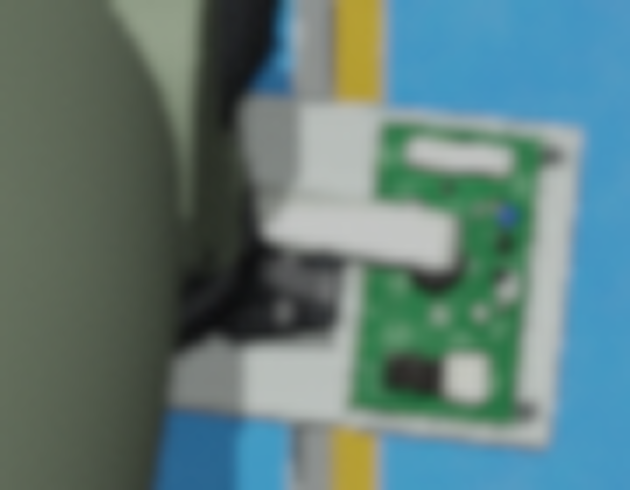

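```bash
python3 - <<'E'
from h import *
p=bot.get_state()['tcp_pos']
bot.movel(p-fy*25)
bot.movel(p-fy*25+Z*110,max_speed=200)
cy=np.array([-np.sin(RY),np.cos(RY),0]); o=rpy(cy,-Z)
bot.move_ptp(RA+[0,0,200],o)
bot.grip(0.7,40)
bot.movel(RA+[0,0,100])
s=bot.get_state();print(s['t'],s['tcp_pos'],s['contact_force'])
for n in('side','top'): cv2.imwrite(f'pics/{n}3.png',imaging.capture(n))
t=cv2.imread('pics/top3.png');s=cv2.imread('pics/side3.png')
crop(t,150,210,100,80,7,'pics/t3.png');crop(s,290,255,100,85,7,'pics/s3.png')
E
```

```text
9.1583 [482.98630906 269.29560509 100.71002316] [ 0.04751207  0.06089716 -1.13807214]
```

View pics/s3.png

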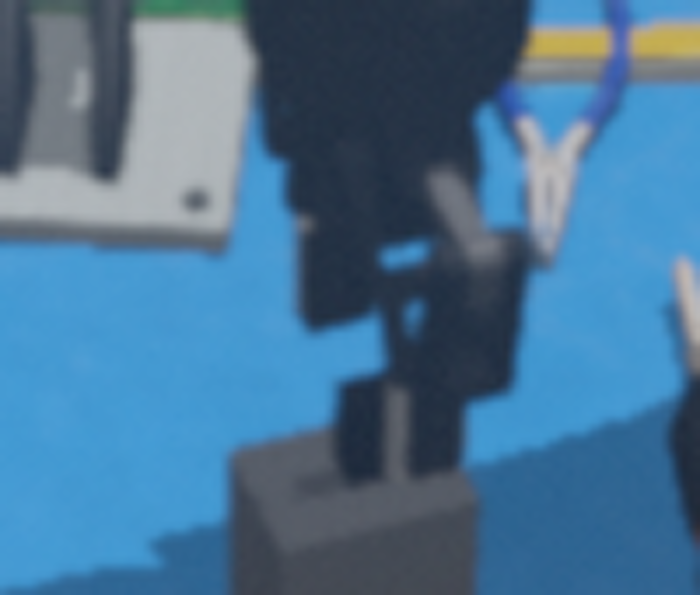

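View pics/t3.png

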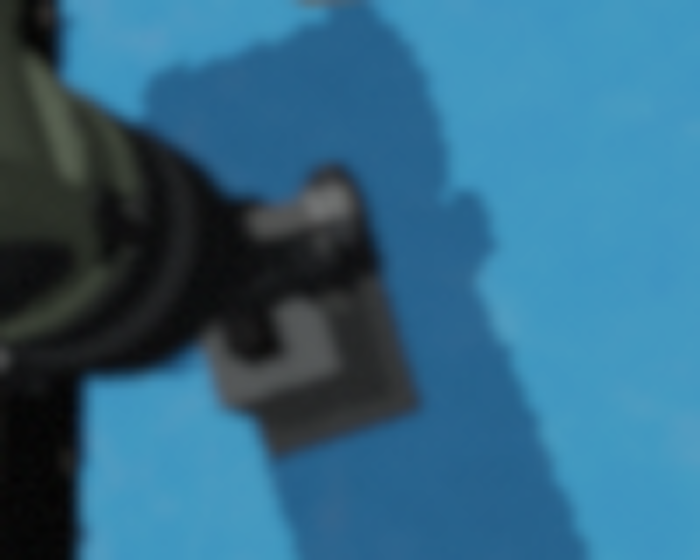

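```bash
python3 - <<'E'
from h import *
cy=np.array([-np.sin(RY),np.cos(RY),0]);cx=np.array([cy[1],-cy[0],0])
r=bot.movel(RA+[0,0,82.5],max_speed=60,threshold=8)
s=bot.get_state();print(r,s['t'],s['tcp_pos'],s['contact_force'])
bot.grip(0.0,25)
bot.dwell(0.2)
s=bot.get_state();print(s['t'],s['tcp_pos'],s['opening'],'cy',s['contact_force']@cy,'cx',s['contact_force']@cx,s['contact_force'],s['wrist_torque'])
E
```

```text
False 9.7 [481.93351626 268.81273501  81.93944773] [ 0.50941252  0.02458075 -0.55136204]
10.375 [482.6348748  269.11189494  82.78098404] 0.15814326176571747 cy -0.7930490204653126 cx 0.309433820208721 [ 0.55619179 -0.64445848  3.56901923] [-0.00185066  0.1035927   0.00504839]
```

```bash
python3 - <<'E'
from h import *
bot.grip(0.0,90)
r=bot.movel(RA+[0,0,190],max_speed=150)
s=bot.get_state();print(r,s['t'],s['tcp_pos'],s['contact_force'],s['opening'])
H=F0+fy*(34-1.7)+85*Z
o=rpy(-fy,-hz)
# tip 25 mm above mouth along the hole, 18 mm to the lower left
bot.move_ptp(H+hz*(74.8+45)-hx*16,o)
s=bot.get_state();print(s['t'],s['tcp_pos'],s['orientation'],o,s['contact_force'])
for n in('side','top'): cv2.imwrite(f'pics/{n}4.png',imaging.capture(n))
t=cv2.imread('pics/top4.png');s=cv2.imread('pics/side4.png')
crop(t,240,190,110,80,7,'pics/t4.png');crop(s,250,190,110,85,7,'pics/s4.png')
E
```

```text
False 11.4583 [481.61793496 268.66157929 188.88345969] [ 0.03584337 -0.65033634 -0.97092913] 0.14644459628173825
12.55 [611.94151174  98.84820018 180.012742  ] [ 3.14055858 -0.52336644 -1.67092821] [ 3.14159265 -0.52359878 -1.67079633] [ 0.76259574  0.31718129 -1.55941377]
```

View pics/s4.png

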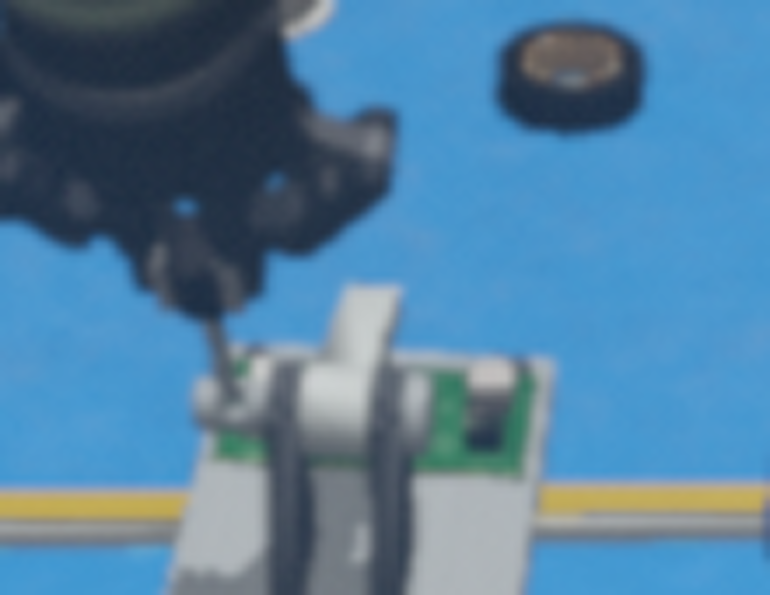

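View pics/t4.png

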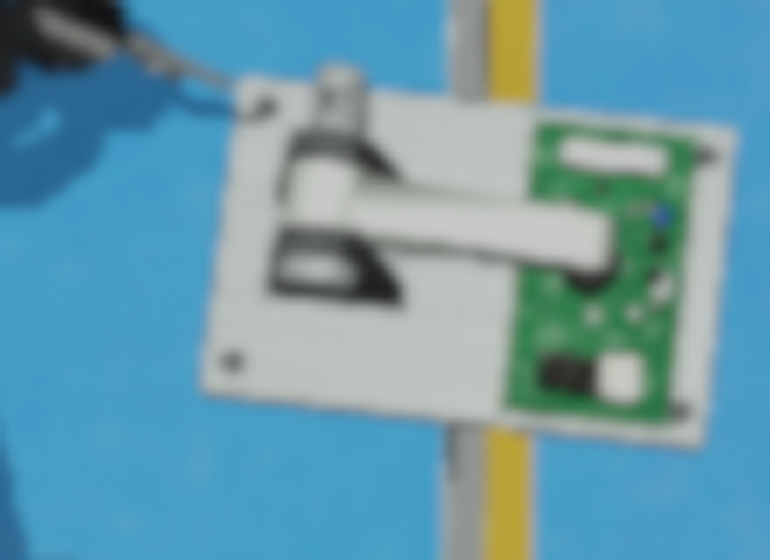

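```bash
python3 - <<'E'
from h import *
P,r=tri(((230+.5)/7-.5+250,(258+.5)/7-.5+210),((329+.5)/7-.5+240,(97+.5)/7-.5+190))
print(P,r)
H=F0+fy*(34-1.7)+85*Z+9*hz; print('expected mouth',H,'err hx,fy,hz',(P-H)@hx,(P-H)@fy,(P-H)@hz)
print(proj('side',H),proj('top',H))
d=bot.get_state()
tip=d['tcp_pos']-hz*(-1)*0-hz*74.8; print('tip',tip,proj('side',tip),proj('top',tip))
E
```

```text
[612.1338744   31.27119123  91.32272494] [-0.34784352 -0.08986    -0.04251997  0.37807978]
expected mouth [605.58788491  29.75289939  92.79422863] err hx,fy,hz -2.6100171933429985 6.3617105464988555 -0.19225198067763272
[[284.95631938 245.39434117]] [[287.05842211 206.29390048]]
tip [608.35125728  61.87110768 116.05440126] [[282.77246587 245.31514984]] [[272.75638455 202.64960199]]
```

```bash
sed -i 's/^F0=.*/F0=np.array([574.74,28.33,0])/' h.py; cat >> h.py <<'E'
D=74.8
H=F0+fy*34+85*Z
def rel(): # tip relative to H in (hx,fy,hz)
    s=bot.get_state(); v=s['tcp_pos']-hz*D-H; f=s['contact_force']
    return np.round([s['t'],v@hx,v@fy,v@hz,f@hx,f@fy,f@hz],2)
def go(a,b,c,v=60,th=None):
    return bot.movel(H+hx*a+fy*b+hz*(c+D),max_speed=v,threshold=th)
E
python3 - <<'E'
from h import *
print(rel())
go(-20,0,45); print(go(-20,0,-16,50,6),rel())
r=go(-5,0,-16,15,4); print('pin',r,rel()); bot.dwell(.2); print(rel())
E
```

```text
[ 12.65 -16.28  -3.91  45.26  -0.29  -0.31  -0.96]
False [ 14.27 -20.03   0.22 -15.61  -1.09   0.42  -0.87]
pin True [ 14.84 -14.61  -0.31 -16.29  -2.21   0.17   0.42]
[ 15.04 -14.86  -0.95 -17.09  -0.38   0.47   0.51]
```

```bash
cat >> h.py <<'E'
def avg(n=10):
    a=[]
    for _ in range(n): a.append(rel()); bot.dwell(0.01)
    a=np.array(a); return a.mean(0).round(2),a.std(0).round(2)
E
python3 - <<'E'
from h import *
print(avg())
r=go(-17,0,-16,30); print(avg())
r=go(-17,-14,-16,15,4); print('lug',r); print(avg())
E
```

```text
(array([ 15.08, -14.86,  -0.99, -17.13,  -0.94,   0.22,   0.15]), array([0.02, 0.01, 0.02, 0.03, 0.6 , 0.51, 0.43]))
(array([ 15.41, -17.04,  -0.08, -16.16,  -0.42,   0.22,  -0.49]), array([0.02, 0.02, 0.01, 0.02, 0.54, 0.58, 0.26]))
lug True
(array([ 16.15, -17.15,  -8.58, -16.19,  -0.22,   2.42,   0.91]), array([0.02, 0.04, 0.02, 0.07, 0.34, 0.61, 0.67]))
```

```bash
python3 - <<'E'
from h import *
go(-19,0.7,-16); go(-19,0.7,16,50); go(-3.25,0.7,16,50); print(avg(5)[0])
for n in('side','top'): cv2.imwrite(f'pics/{n}5.png',imaging.capture(n))
t=cv2.imread('pics/top5.png');s=cv2.imread('pics/side5.png')
a=cv2.resize(t[180:240,255:315],None,fx=6.5,fy=6.5,interpolation=cv2.INTER_CUBIC)
b=cv2.resize(s[205:265,255:315],None,fx=6.5,fy=6.5,interpolation=cv2.INTER_CUBIC)
cv2.imwrite('pics/b5.png',np.hstack([a,b]))
r=go(-3.25,0.7,1,20,6); print(r,avg(5)[0])
E
```

```text
[17.78 -2.83  0.79 16.03 -0.69 -0.02 -0.41]
False [18.82 -3.23  0.79  1.13 -0.36  0.17 -0.5 ]
```

View pics/b5.png

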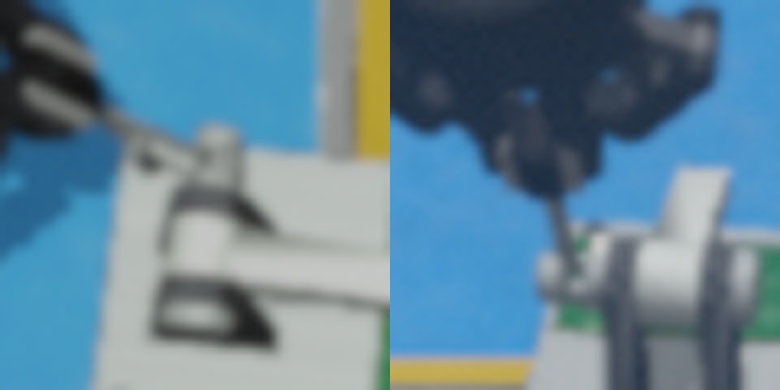

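```bash
python3 - <<'E'
from h import *
for c in(-8,-16,-24,-30,-34):
    r=go(-3.25,0.7,c,25,25); print(c,r,avg(4)[0])
    if r: break
E
```

```text
-8 False [19.37 -3.22  0.62 -8.16 -0.48 -0.    0.06]
-16 False [ 19.87  -3.84   0.33 -16.36  -2.99  -0.03  -0.92]
-24 False [ 20.37  -3.75   0.18 -24.88  -5.65   0.78  -4.38]
-30 False [ 20.8   -2.66   0.43 -30.59  -2.7    0.22  -5.21]
-34 False [ 21.14  -3.16   1.13 -33.53  -2.72   0.13  -0.32]
```

```bash
python3 - <<'E'
from h import *
bot.dwell(.3); print(avg(4)[0])
r=go(-3.25,0.7,-35,10,12); print(r,avg(4)[0])
bot.grip(0.45); bot.dwell(.2); s=bot.get_state(); print(s['opening'],avg(4)[0])
for c in (-20,45): go(-3.25,0.7,c,80); print(avg(4)[0])
p=bot.get_state()['tcp_pos']
bot.movel(p+hz*60-fx*80,max_speed=200)
for n in('side','top'): cv2.imwrite(f'pics/{n}6.png',imaging.capture(n))
t=cv2.imread('pics/top6.png');s=cv2.imread('pics/side6.png')
a=cv2.resize(t[180:240,255:315],None,fx=6.5,fy=6.5,interpolation=cv2.INTER_CUBIC)
b=cv2.resize(s[205:265,255:315],None,fx=6.5,fy=6.5,interpolation=cv2.INTER_CUBIC)
cv2.imwrite('pics/b6.png',np.hstack([a,b]))
print(bot.get_state()['t'])
E
```

```text
[ 21.47  -3.2    1.06 -33.66  -2.59   1.11   1.33]
False [ 21.76  -3.5    0.97 -34.72  -4.12   1.23   2.56]
0.44868314507600865 [ 2.236e+01 -3.100e+00  6.400e-01 -3.512e+01  2.000e-01  5.000e-01
  3.000e-02]
[ 22.73  -3.36   1.07 -19.55  -0.46  -0.23   0.11]
[23.73 -3.27  0.38 44.38 -0.06 -0.32 -0.2 ]
24.6083
```

View pics/b6.png

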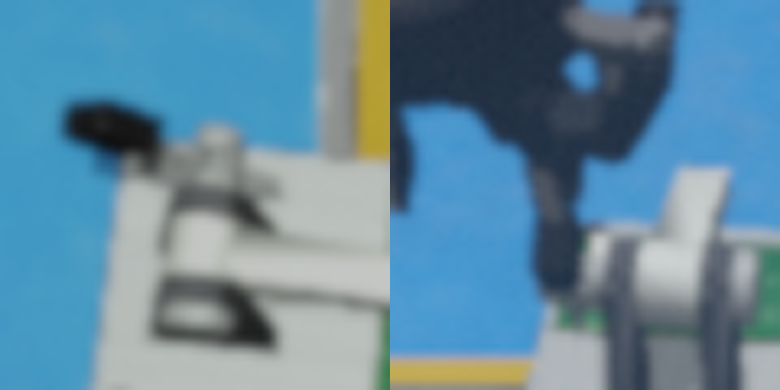

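```bash
python3 - <<'E'
from h import *
p=bot.get_state()['tcp_pos']
bot.movel(p+np.array([-120,60,60]),max_speed=200)
for n in('side','top'): cv2.imwrite(f'pics/{n}7.png',imaging.capture(n))
t=cv2.imread('pics/top7.png');s=cv2.imread('pics/side7.png')
Ht=H-3.25*hx+0.7*fy
a=cv2.resize(t[180:240,255:315],None,fx=6.5,fy=6.5,interpolation=cv2.INTER_CUBIC)
b=cv2.resize(s[205:265,255:315],None,fx=6.5,fy=6.5,interpolation=cv2.INTER_CUBIC)
for img,n,o in((a,'top',(255,180)),(b,'side',(255,205))):
    for z,c in((-34,(0,0,255)),(0,(0,255,255)),(38,(0,255,0)),(68,(255,0,255))):
        q=(proj(n,Ht+hz*z)[0]-o+.5)*6.5-.5; cv2.circle(img,tuple(int(v) for v in q.round()),3,c,-1)
cv2.imwrite('pics/b7.png',np.hstack([a,b]))
cv2.imwrite('pics/s7.png',s)
print(bot.get_state()['t'])
E
```

```text
25.5917
```

View pics/b7.png

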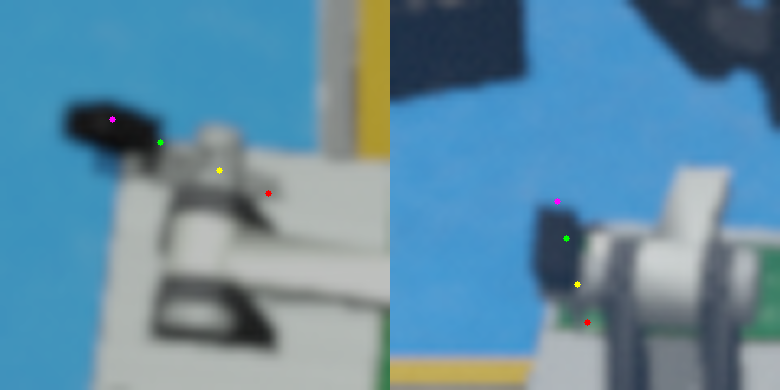

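View pics/s7.png

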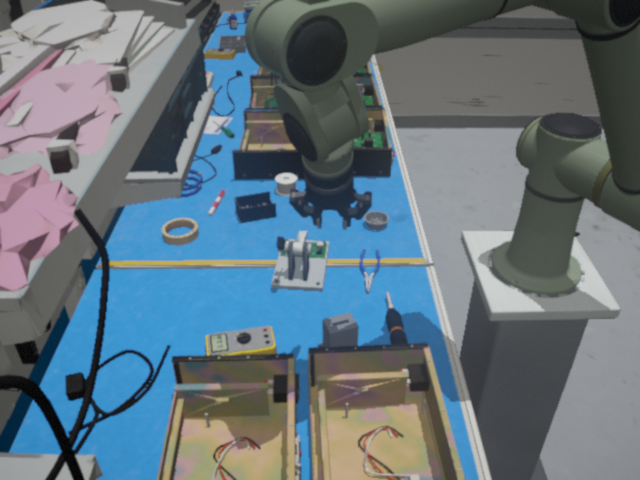

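```bash
python3 - <<'E'
from h import *
t=cv2.imread('pics/top7.png');s=cv2.imread('pics/side7.png')
a=cv2.resize(t[185:222,258:302],None,fx=9,fy=9,interpolation=cv2.INTER_CUBIC)
b=cv2.resize(s[230:267,268:312],None,fx=9,fy=9,interpolation=cv2.INTER_CUBIC)
cv2.imwrite('pics/b8.png',np.hstack([a,b]))
cs=[]
for img,n,x0,y0,w,h in((t,'top',258,185,24,24),(s,'side',268,230,18,25)):
    g=cv2.resize(img[y0:y0+h,x0:x0+w],None,fx=9,fy=9,interpolation=cv2.INTER_CUBIC)
    m=(g.max(2)<(75 if n=='top' else 105)).astype(np.uint8)
    k,l,st,ce=cv2.connectedComponentsWithStats(m); i=1+st[1:,4].argmax()
    print(n,st[i],(ce[i]+.5)/9-.5+[x0,y0]); cs.append((ce[i]+.5)/9-.5+[x0,y0])
P,r=tri(cs[1],cs[0]); Ht=H-3.25*hx+.7*fy
v=P-Ht; print(P,r,v@hx,v@fy,v@hz)
E
```

```text
top [  68  102  127   87 6767] [272.547198   199.92210564]
side [  87   69   75  146 6905] [280.95150052 244.50126317]
[613.13497509  62.30315044 118.92096774] [-0.4067692  -0.10634601 -0.04946591  0.44542521] -12.383705262791004 0.11150445769050814 48.19468365259257
```

View pics/b8.png

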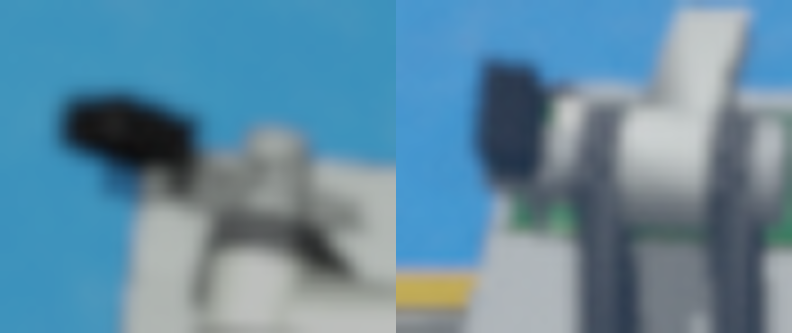

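```bash
cat > ov.py <<'E'
from h import *
t=cv2.imread('pics/top7.png');s=cv2.imread('pics/side7.png')
Hv=np.array([612.13,31.27,91.32])-9*hz   # hole middle as the cameras see it
def box(th,dz):
    R=Rn.from_rotvec(-fy*th).as_matrix() # lean further left
    return [Hv+R@(hx*x+fy*y+hz*(z+dz)) for x in(-12,12) for y in(-7,7) for z in(38,68)],Hv+R@(hz*(-34+dz)),Hv+R@(hz*38)
out=[]
for th in(0,.13,.25):
    row=[]
    for img,n,x0,y0 in((t,'top',258,185),(s,'side',268,230)):
        g=cv2.resize(img[y0:y0+30,x0:x0+44],None,fx=8.8,fy=8.8,interpolation=cv2.INTER_CUBIC)
        g=cv2.convertScaleAbs(g,alpha=1.3)
        f=lambda P:((proj(n,P)-[x0,y0]+.5)*8.8-.5).round().astype(int)
        B,tip,nk=box(th,0); hull=cv2.convexHull(f(np.array(B)).astype(np.int32))
        cv2.polylines(g,[hull],True,(0,0,255),1); cv2.line(g,tuple(map(int,f(tip)[0])),tuple(map(int,f(nk)[0])),(0,255,255),1)
        row.append(g)
    out.append(np.hstack(row))
v=np.vstack(out); v=cv2.resize(v,None,fx=.75,fy=.75); print(v.shape); cv2.imwrite('pics/ov.png',v)
E
python3 ov.py
```

```text
(594, 580, 3)
```

View pics/ov.png

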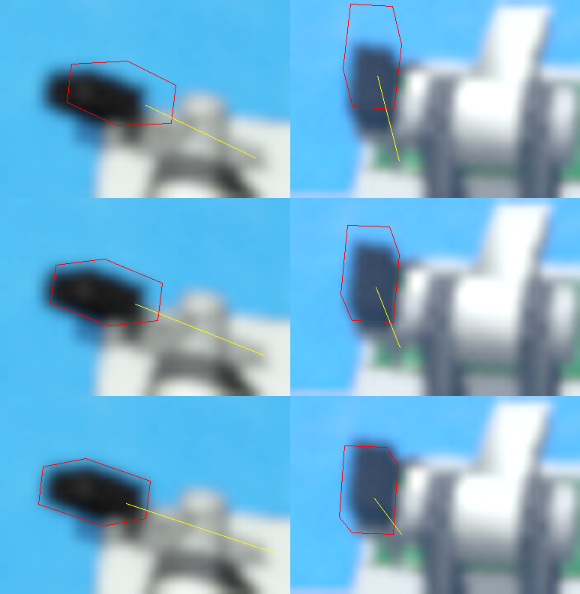

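```bash
python3 - <<'E'
from h import *
bot.grip(0.0,40)
o=rpy(-fy,-hz)
bot.move_ptp(H-hx*55+fy*.7+hz*130,o)
go(-55,.7,52-D,100); print(avg(4)[0])
r=go(-10,.7,52-D,20,3); print(r,avg(6)[0]); 
for n in('side','top'): cv2.imwrite(f'pics/{n}9.png',imaging.capture(n))
t=cv2.imread('pics/top9.png');s=cv2.imread('pics/side9.png')
a=cv2.resize(t[180:240,250:310],None,fx=6.5,fy=6.5,interpolation=cv2.INTER_CUBIC)
b=cv2.resize(s[205:265,255:315],None,fx=6.5,fy=6.5,interpolation=cv2.INTER_CUBIC)
cv2.imwrite('pics/b9.png',np.hstack([a,b]))
E
```

```text
[ 27.83 -55.12   1.18 -21.83  -0.25   0.12  -0.17]
False [ 3.027e+01 -1.017e+01  6.300e-01 -2.288e+01 -2.480e+00  1.000e-02
  8.000e-02]
```

View pics/b9.png

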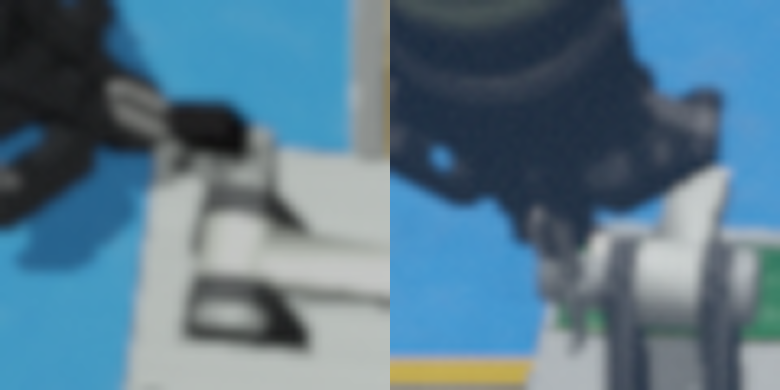

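```bash
cat > look.py <<'E'
import sys
from h import *
n0=sys.argv[1]
cs={}
for n in('side','top'): cv2.imwrite(f'pics/{n}{n0}.png',imaging.capture(n))
t=cv2.imread(f'pics/top{n0}.png');s=cv2.imread(f'pics/side{n0}.png')
a=cv2.resize(t[185:222,258:302],None,fx=9,fy=9,interpolation=cv2.INTER_CUBIC)
b=cv2.resize(s[230:267,268:312],None,fx=9,fy=9,interpolation=cv2.INTER_CUBIC)
cv2.imwrite(f'pics/b{n0}.png',np.hstack([a,b])); print(bot.get_state()['t'])
E
python3 - <<'E'
from h import *
go(-55,.7,52-D,150); go(-75,.7,80,250);p=bot.get_state()['tcp_pos']
bot.movel(p+np.array([-120,60,40]),max_speed=250)
E
python3 look.py 10
```

```text
32.225
```

View pics/b10.png

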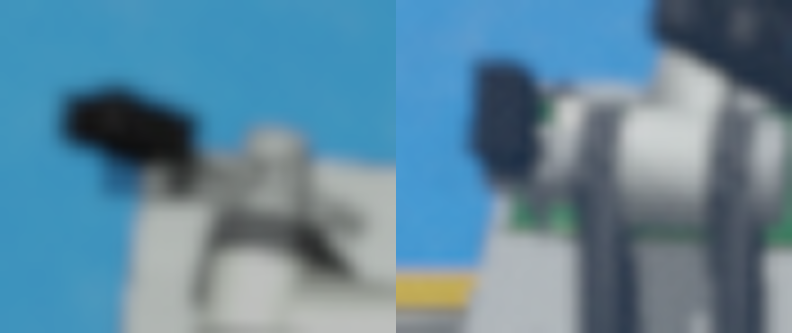

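```bash
python3 - <<'E'
from h import *
t=cv2.imread('pics/top10.png');s=cv2.imread('pics/side10.png')
t0=cv2.imread('pics/top4.png');s0=cv2.imread('pics/side4.png')
def c(i,x,y): return cv2.resize(i[y:y+26,x:x+26],None,fx=15,fy=15,interpolation=cv2.INTER_CUBIC)
cv2.imwrite('pics/z10.png',cv2.convertScaleAbs(np.hstack([c(t,278,195),c(s,275,238)]),alpha=1.2))
d1=np.abs(t.astype(int)-t0).astype(np.uint8)
for p in [(297.8,208.6)]:
  P,r=tri((287.9,255),p); Hv=np.array([612.13,31.27,91.32])-9*hz; v=P-Hv; print(P,r,v@hx,v@fy,v@hz)
E
```

```text
[605.52421968   6.63795393  49.81654275] [-1.85881319 -0.46320682 -0.23477043  2.02253871] 1.0448023531673911 -4.113677614584286 -39.52728135394379
```

View pics/z10.png

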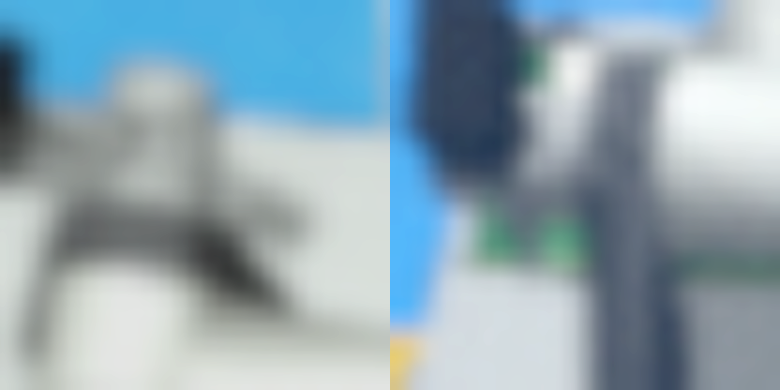

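```bash
python3 - <<'E'
from h import *
Hv=np.array([612.13,31.27,91.32])-9*hz
B=np.array([613.1,62.3,118.9])
for st,tt in [((284.1,254.2),(297.5,209.5)),((284.1,253.5),(297,209)),((284.5,253),(296.5,208.5))]:
  P,r=tri(st,tt); v=P-Hv; a=B-P; L=np.linalg.norm(a)
  print(P,r.round(2),v@hx,v@fy,v@hz,'L',L,'ang',np.arctan2(-a@hx,a@hz),np.arctan2(a@fy,a@hz))
E
```

```text
[609.20964646   6.70472814  50.63300422] [ 0.36  0.09  0.04 -0.39] 1.0768581880500392 -0.4533289119847086 -38.603020292598 L 88.12690744692108 ang 0.1608228091124083 -0.01930624157704439
[609.36787951   7.84434682  53.61578648] [ 0.22  0.06  0.03 -0.24] 1.5725606173067384 -0.40965839368125884 -35.44499394246263 L 85.09627148809372 ang 0.17251813606864588 -0.020554288296913574
[609.06726968   9.05288894  56.20080092] [-0.11 -0.03 -0.01  0.12] 1.849658644706766 -0.8294193173135554 -32.62005899943872 L 82.35719346124324 ang 0.18172229782034882 -0.016090009038732277
```

```bash
python3 - <<'E'
from h import *
s=bot.get_state(); print(s['t'],s['tcp_pos'],s['contact_force'])
bot.sign_off()
E
```

```text
32.225 [504.46536428 224.58241767 220.46108555] [ 0.35829088 -0.36594281 -0.342552  ]
the job is handed in; nothing more can be done
```

The hinge pin is pushed home and the spring cotter is through its cross hole, snapped over and released. I handed the job in at 32.2 s of the 59 s allowed. No verdict came back.

**What I did**
- I pushed the pin's head with closed fingers until it met a firm stop. A second push stopped at the same place within 0.4 mm, and the hole then stood clear of the lug in the pictures.
- I took the cotter from the rack by its grip block. I located the hole by touching the pin's side and the lug with the leg, then inserted along the slanted hole.

**Checks that agree**
- **Entry:** the tip went in without force.
- **Snap:** the force along the leg then pulled inwards by about 5 N, fell to about zero at the nominal depth of 34 mm, and turned to resistance 1 mm further in. That is what a snapped bow should feel like.
- **Release:** the cotter stays in place with the gripper withdrawn and touching nothing. I did not move any of the bystanders.

**Checks that disagree or stay open**
- **Lean:** the released cotter leans left of the hole's axis. My camera estimates were about 0.17 rad (tip to grip) and 0.25 rad (hole to grip), against the 0.3 limit.
- **Swing:** when I nudged the grip with the closed fingers, the cotter swung well over with under 3 N. It came back to the same resting place, so the lean is where it settles, but this is more play than I expected.
- **Seat position:** one camera estimate put the seat about 5 mm from the hole's centre, right at the limit. It conflicts with the touch and force measurements, which put it about 1 mm off along the leg. I trusted those, since the cameras are only good to 2 or 3 mm here.

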